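# Make up a pack of spacers in the gauge tube

## Task

Make up the customer's pack of spacers in the gauge tube: a black one of unknown thickness is already in it, so find out how much is missing and add discs from the display block, lying flat, of the thicknesses that bring the top of the stack to the red line once the tube's stiff sliding floor is pushed fully down on its stop. Close the tube with the red plug, pressed home on the stack so that its upper face is flush with the tube's rim, and let go. Leave the other goods on the counter where they are.

Things in the scene. Friction and masses are not known exactly. Their poses are not given: they have to be found in the camera images.
- gauge: The pack gauge, fixed to the counter: blue base plate 100 x 100 x 20 mm carrying an upright clear tube, bore 47 mm, outside 57 mm, plain rim 78 mm above the counter. Origin: under the base, on the tube's axis; z up.
- gauge_rim (a point): Centre of the tube's mouth, level with the rim, 78 mm above the counter. One black spacer of the pack, 44 mm in diameter, already lies flat in the tube on the black follower. It is 10, 15 or 20 mm thick, not always the same, and its pose is not given: its top has to be felt from above. Two spacers from the block always complete the stack.
- red_line (a point): Point on the tube's axis at the height of the red line round the tube: 68 mm above the counter, 10 mm below the rim. The stack's top belongs here when the follower is on its stop.
- follower (a joint): Travel in m of the black follower, the tube's sliding floor (45 mm disc, carries the stack). 0: fully up, its top face 40 mm above the counter; 0.012: down on its hard stop, its top face 28 mm above the counter. It drags: it moves only when pushed down with about 12 N (more when pushed fast) and stays where it is left; the weight of the spacers does not move it. With it on its stop a stack of 40 mm tops out at the red line. It starts 0 to 4 mm down.
- block: Display block fixed to the counter, 66 (x) x 250 (y) x 40 mm high, grey with blue edges, flat top with four places (black round patches) in a row along its y axis at -90, -30, 30 and 90 mm. Origin: centre of its underside. Its four spacers lie on these places, shuffled.
- plug: Red plug, 44 mm diameter and 10 mm high, with a black knob 22 mm in diameter and 26 mm high on top (36 mm overall); stands upright on the counter. About 60 g. Origin: centre of its underside; z up through the knob. It fits loosely in the tube (1.5 mm all round).
- plug_face (a point): Centre of the red plug's upper face, where the knob begins, 10 mm above its underside: the face to bring flush with the rim.
- silver10_a: Spacer disc, silver-white, 44 mm diameter, 10 mm thick, 35 to 105 g, with a small black dimple on top. Origin: centre of its underside. Starts lying flat on the block.
- silver10_a_top (a point): Centre of that spacer's top face, 10 mm above its origin.
- silver10_b: Spacer disc, silver-white, 44 mm diameter, 10 mm thick, 35 to 105 g, with a small black dimple on top. Origin: centre of its underside. Starts lying flat on the block.
- silver10_b_top (a point): Centre of that spacer's top face, 10 mm above its origin.
- blue15: Spacer disc, blue, 44 mm diameter, 15 mm thick, 35 to 105 g, with a small black dimple on top. Origin: centre of its underside. Starts lying flat on the block.
- blue15_top (a point): Centre of that spacer's top face, 15 mm above its origin.
- gold20: Spacer disc, gold (brass-coloured), 44 mm diameter, 20 mm thick, 35 to 105 g, with a small black dimple on top. Origin: centre of its underside. Starts lying flat on the block.
- gold20_top (a point): Centre of that spacer's top face, 20 mm above its origin.
- carton_a: Bystander, to be left alone: white and blue carton of screws 90 x 60 x 45 mm. Origin: centre of its underside.
- spray_can: Bystander, to be left alone: blue spray can with a yellow band, 52 mm diameter, 150 mm tall. Origin: centre of its underside.
- screwdriver: Bystander, to be left alone: screwdriver lying on the counter. Origin: near its middle.
- big_nut: Bystander, to be left alone: dark hexagon nut about 37 mm wide, 13 mm high. Origin: centre of its underside.
- big_bolt: Bystander, to be left alone: bolt standing on its head, 29 mm head, 70 mm tall. Origin: centre of its underside.
- screw_pot: Bystander, to be left alone: blue plastic cup 70 mm wide, 60 mm tall. Origin: centre of its underside.
Not all that is in view belongs to the job. Leave any purple look-alike of the gold20 alone. Leave any purple look-alike of the gauge alone.

How it is judged:
By the outcome, as a careful person would: the job done as asked, in the order asked, and still so for the second after the job is handed in, with the robot touching nothing.
It also fails if it takes over 72 s, if anything falls off the work surface, if the arm or the gripper's body presses on something with over 40 N, if the wrist force passes 120 N, or if a joint passes its speed limit or range.

## Robot

A 6-joint arm with a two-finger parallel gripper is mounted at the origin on the work surface. World frame = base frame: x ahead of the robot, y to its left, z up, the work surface at z = 0. Lengths are in m, angles in degrees, forces in N, time in s.
With the tool pointing down it reaches from about 0.35 to 0.85 m from the base axis. Payload 8.1 kg.
Tool frame: the origin (TCP) lies at the very end of the fingers, on their centre line; the grasp point (between the pads) lies 19 mm behind it; z points along the fingers, x is the direction in which the jaws open and shut, and the axes are right-handed (so a half turn about z gives the same grasp; the last joint's range is limited). The gripper opens to 93 mm and grips with 3 to 60 N. Pads are 15 mm wide; open, the fingers measure 128 mm over their backs; the gripper's body (75 mm by 188 mm) begins 65 mm behind the grasp point.
Start: joints at [-81.039, 7.471, 85.268, -0, 87.261, -4.893], TCP at [0.144, -0.583, 0.182] pointing down, gripper open.
Joint ranges: [-169.43, 169.43], [-51.17, 129.36], [1.28, 143.12], [-76.62, 256.62], [0, 156.53], [-152.29, 152.29]. Speed limits (degrees/s): [136.94, 136.94, 159.86, 180, 180, 180].

## Interface

Orientations are given as [roll, pitch, yaw] about the fixed x, y, z axes, in that order (R = Rz(yaw) Ry(pitch) Rx(roll)).
In Python, from workcell import r gives the robot as it stands. The module is installed in compiled form; this text tells all that it offers. Calls block until the motion is done:
- r.move_to(position, orientation): joint-space move of the TCP to a pose.
- r.move_l(position, rotation=None, feed=0.15, guard=None): straight line of the TCP; rotation=None keeps the orientation; feed is the mean speed in m/s. With guard (N) it stops when the force on the tool has changed by that much, and returns True; else False.
- r.move_j(angles): joint-space move.
- r.ungrasp() and r.close_gripper(newtons=None): open the fingers fully, or close them until they stop; newtons is the grip in N (None keeps the last).
- r.wait(seconds).
- r.ik(position, orientation): joint angles nearest the present ones, or None.
- r.snapshot(name): name is "side" or "top"; returns a dict with "img" (480x640x3 uint8, blue, green, red), "vfov" (degrees; the focal length in pixels is half the picture's height over the tangent of half this angle, whatever the lens; pixels are square), "cx", "cy" (the principal point, pixels), "k1" (the pictures are not rectified: a ray, as slopes to the right and down, at radius r is drawn at 1 + k1 r^2 times it, then the intrinsics apply), "R" (3x3) and "t" (3): a world point X has camera coordinates R X + t. Camera axes: x right, y down, z forward; pixel columns grow to the right and rows downward; lengths in m; the calibration is good to about 2 mm. A picture is of the moment at which its call begins. There is no depth.
A pose or a line that the arm cannot do raises r.IKError and nothing moves.
- r.sign_off(): hands the job in, once; it reports no verdict.
Readings, each from a call of its own:
- r.get_time(): time.
- r.get_qpos(): joint angles.
- r.get_joint_vel(): joint speeds.
- r.get_joint_torque(): joint torques, N m.
- r.get_ee_pos(): TCP position.
- r.get_eef_rot(): TCP orientation.
- r.get_force(): force on the tool from outside, world axes, zero at the start.
- r.get_ft_torque(): the same for the moment, N m.
- r.get_opening(): opening from 0.0 (shut) to 1.0 (fully open).
Only numpy, scipy, OpenCV 4.12 (cv2) and the standard library are available. Lean on these libraries where they do the work, as an engineer would, in place of code of your own. Each camera call takes 0.05 s, during which the arm holds its last target.

## Working session

There is one attempt and no reset: what is moved stays moved. The work goes in short steps, each a Python script; the robot and the scene stay as the last script left them, time stands still between calls to the robot, and variables do not carry over. Pictures are saved under pics/ and viewed, and the job is handed in when it is done.

```bash
mkdir -p pics; ls; python3 - <<'E'
from workcell import r
import cv2
for n in ("side","top"):
    s=r.snapshot(n); cv2.imwrite(f"pics/{n}0.png",s["img"])
    print(n,s["vfov"],s["cx"],s["cy"],s["k1"],s["R"],s["t"])
print(r.get_time(),r.get_eef_rot(),r.get_ee_pos())
E
```

```text
pics
side 48.22393843427233 328.02321435931964 243.18810178625043 0.029957180511474845 [[ 0.95199364 -0.30549933  0.01944936]
 [-0.18463395 -0.62370959 -0.75953713]
 [ 0.24416884  0.7194835  -0.65017311]] [-0.50276668  0.16610391  1.15406532]
top 46.91888881088078 320.5447820915094 238.6128780371464 0.012084669021461658 [[ 0.02297431 -0.999708    0.00748967]
 [-0.99171367 -0.02373648 -0.12625598]
 [ 0.12639689 -0.00452696 -0.99196942]] [-0.00413011  0.50816962  1.23183948]
0.1 [-1.79990679e+02  9.28104661e-02 -7.61465513e+01] [ 0.14359924 -0.58197843  0.1812197 ]
```

View pics/side0.png

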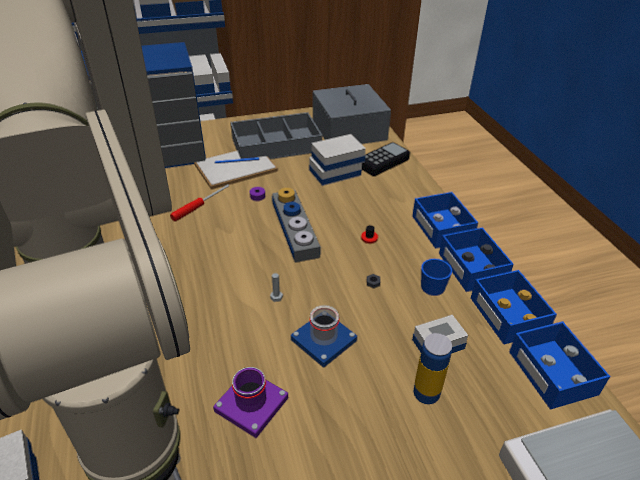

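View pics/top0.png

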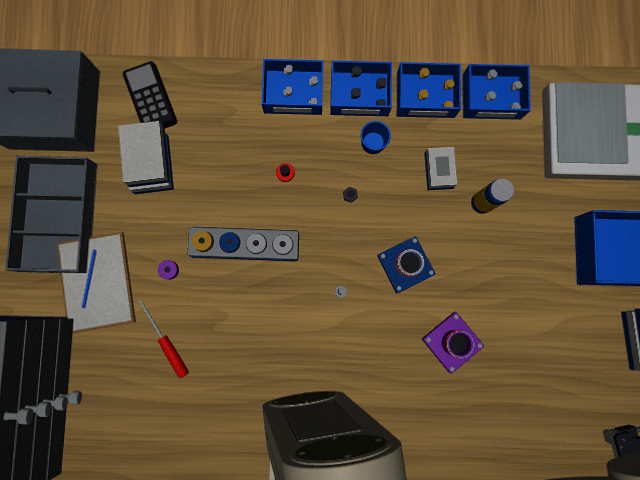

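Candidates: the gauge is the blue base at top (407,263), not the purple one at (456,343). The gold20 is at top (202,240) on the block; the purple disc at (168,269) is a look-alike. The plug is at (285,172). I'll enlarge these to confirm.

```bash
cat > h.py <<'E'
import numpy as np, cv2
from workcell import r
from scipy.optimize import least_squares
def proj(s,X):
    X=np.atleast_2d(X); c=X@np.array(s["R"]).T+np.array(s["t"])
    xy=c[:,:2]/c[:,2:]; r2=(xy**2).sum(1,keepdims=True)
    f=240/np.tan(np.radians(s["vfov"]/2))
    return xy*(1+s["k1"]*r2)*f+[s["cx"],s["cy"]]
def back(s,uv,z):
    f=lambda p: proj(s,[p[0],p[1],z])[0]-uv
    return least_squares(f,[0.5,0.]).x
E
python3 - <<'E'
from h import *
S=cv2.imread("pics/side0.png");T=cv2.imread("pics/top0.png")
def c(I,x,y,w,h,W,H): return cv2.resize(I[y:y+h,x:x+w],(W,H),interpolation=cv2.INTER_CUBIC)
a=c(T,180,150,130,120,400,369);b=c(T,370,225,120,150,295,369)
d=c(S,240,170,150,100,400,267)
e=c(S,280,290,90,80,300,267)
o=np.zeros((640,700,3),np.uint8); o[:369,:400]=a;o[:369,400:695]=b;o[369:636,:400]=d;o[369:636,400:700]=e
cv2.imwrite("pics/crop.png",cv2.resize(o,(656,600)))
E
```

```text
(no output)
```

View pics/crop.png

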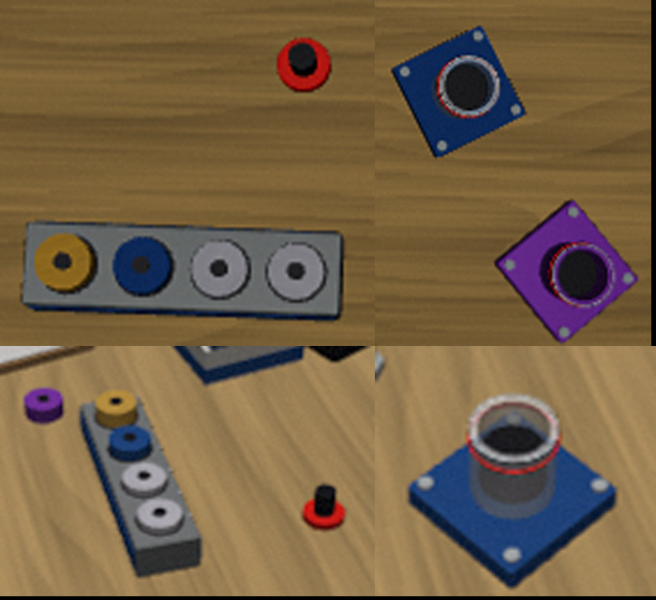

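```bash
cat > loc.py <<'E'
from h import *
s={n:r.snapshot(n) for n in ("side","top")}
def dark_dimple(n,c,rad):
    I=s[n]["img"].astype(float); x,y=c
    p=I[y-rad:y+rad+1,x-rad:x+rad+1].max(2)
    hi=np.percentile(p,75); w=np.clip(hi*0.75-p,0,None)
    yy,xx=np.mgrid[y-rad:y+rad+1,x-rad:x+rad+1]
    return np.array([(w*xx).sum()/w.sum(),(w*yy).sum()/w.sum()])
D={"gold":(.06,(202,240),(287,195)),"blue":(.055,(229,242),(291,208)),"sil1":(.05,(256,243),(297,222)),"sil2":(.05,(283,244),(303,237))}
for k,(z,t,sd) in D.items():
    a=dark_dimple("top",t,4); b=dark_dimple("side",sd,3)
    print(k,a.round(1),back(s["top"],a,z).round(4),b.round(1),back(s["side"],b,z).round(4))
def mask_hull(n,m,zs,rad,box):
    # convex hull centroid matching by model
    x0,y0,x1,y1=box; M=np.zeros(m.shape,np.uint8); M[y0:y1,x0:x1]=m[y0:y1,x0:x1]
    ys,xs=np.nonzero(M); bb=np.array([xs.min()-.5,xs.max()+.5,ys.min()-.5,ys.max()+.5])
    a=np.linspace(0,2*np.pi,90)
    def f(p):
        P=np.vstack([proj(s[n],np.c_[p[0]+rad*np.cos(a),p[1]+rad*np.sin(a),0*a+z]) for z in zs])
        q=np.array([P[:,0].min(),P[:,0].max(),P[:,1].min(),P[:,1].max()]); return q-bb
    o=least_squares(f,[.5,0]); return o.x, o.fun
def red(n):
    I=s[n]["img"].astype(int); return ((I[...,2]>110)&(I[...,1]<70)&(I[...,0]<70))
for n,box in (("top",(270,155,300,188)),("side",(355,220,385,250))):
    p,f=mask_hull(n,red(n),(0,.010),.022,box); print("plug",n,p.round(4),f.round(1))
def white(n):
    I=s[n]["img"].astype(int); return I.min(2)>120
for n,box in (("top",(393,245,428,280)),("side",(305,300,345,330))):
    p,f=mask_hull(n,white(n),(.078,),.0285,box); print("rim",n,p.round(4),f.round(1))
# base screws
I=s["top"]["img"].astype(int)
for n,(x0,y0,x1,y1),zc in (("top",(375,232,440,297),(410,263)),("side",(285,310,362,368),(324,325))):
    I=s[n]["img"].astype(int); m=(I.min(2)>85); 
    M=np.zeros(m.shape,np.uint8); M[y0:y1,x0:x1]=m[y0:y1,x0:x1]
    k,l,st,ce=cv2.connectedComponentsWithStats(M)
    for i in range(1,k):
        if 3<st[i,4]<60: print(n,st[i,4],ce[i].round(1),back(s[n],ce[i],.02).round(4))
    B=(I[...,0]>I[...,2]*1.8)&(I[...,0]>60); M=np.zeros(m.shape,np.uint8); M[y0:y1,x0:x1]=B[y0:y1,x0:x1]
    ct=max(cv2.findContours(M,0,2)[0],key=cv2.contourArea); rc=cv2.minAreaRect(ct); print(n,"base",rc,back(s[n],np.array(rc[0]),.02))
E
python3 loc.py
```

```text
gold [201.2 240.2] [0.4947 0.2739] [286.7 194.9] [0.4929 0.2516]
blue [228.4 241.4] [0.494 0.214] [291.5 206. ] [0.4941 0.2074]
sil1 [255.5 242.7] [0.4932 0.1539] [297.1 221.3] [0.493  0.1479]
sil2 [282.1 243.6] [0.4926 0.094 ] [303.4 235.9] [0.4923 0.088 ]
plug top [0.6699 0.0955] [ 0.1 -0.1 -0.6  0.6]
plug side [0.6684 0.0925] [-0.2  0.2 -1.5  1.4]
rim top [ 0.4565 -0.1904] [ 0. -0.  0. -0.]
rim side [ 0.4555 -0.195 ] [ 0.3 -0.3  0.3 -0.3]
top 11 [414.4 240.1] [ 0.5114 -0.209 ]
top 12 [382.5 255.5] [ 0.4739 -0.1357]
top 12 [430.6 272.1] [ 0.4384 -0.2463]
top 13 [398.6 287.6] [ 0.4012 -0.1731]
top base ((406.2000732421875, 263.9000549316406), (42.93250274658203, 42.48529052734375), 63.43495178222656) [ 0.4558645  -0.19027666]
side 4 [340.5 310.8] [ 0.51   -0.1437]
side 6 [342.5 323.8] [ 0.5021 -0.18  ]
side 28 [352.5 333.5] [ 0.5134 -0.2109]
side 4 [290.5 333.5] [ 0.3904 -0.1735]
side 5 [359.8 343.8] [ 0.5186 -0.2405]
side 22 [323.5 356.3] [ 0.4384 -0.2488]
side 28 [316.8 364.6] [ 0.4197 -0.2642]
side 22 [330.4 365.2] [ 0.4448 -0.2734]
side base ((323.6639099121094, 335.80328369140625), (51.214759826660156, 42.63628387451172), 39.80556869506836) [ 0.45431114 -0.19925315]
```

```bash
python3 - <<'E'
from h import *
t0=r.get_time(); r.close_gripper(20)
c=np.array([.4565,-.1907])
r.move_to([*c,.12],[180,0,0]); print(r.get_time()-t0,r.get_ee_pos(),r.get_force(), r.get_opening())
g=r.move_l([*c,.070],feed=.06,guard=4); print(g,r.get_ee_pos(),r.get_force())
if not g:
    res=[]
    for ax in (1,0):
        e=[]
        for sg in (1,-1):
            p=np.array([*c,.070]); p[ax]+=sg*.012
            gg=r.move_l(p,feed=.02,guard=4); e.append(r.get_ee_pos()); print(ax,sg,gg,e[-1].round(5) if hasattr(e[-1],'round') else e[-1],np.round(r.get_force(),1))
        m=(e[0][ax]+e[1][ax])/2; c[ax]=m
        r.move_l([*c,.070],feed=.06)
    print("centre",c, r.get_force())
print(r.get_time())
E
```

```text
3.2832999999999997 [ 0.45646098 -0.19160636  0.12023284] [ 0.19471324 -0.56329251 -0.38569663] 0.0023113704632684506
False [ 0.45684651 -0.19085929  0.07045202] [-0.05877439  1.05111882 -1.0572475 ]
1 1 False [ 0.45652 -0.17869  0.07002] [-0.4 -0.6  0.1]
1 -1 False [ 0.45647 -0.2026   0.06999] [-0.8  0.3  0.1]
0 1 False [ 0.46842 -0.19062  0.0699 ] [-1.   0.2  1. ]
0 -1 False [ 0.44462 -0.19064  0.07   ] [-0.1  0.4 -0.8]
centre [ 0.45651685 -0.19064668] [0.37199118 1.45404294 0.05513792]
9.3667
```

```bash
python3 - <<'E'
from h import *
s=r.snapshot("side"); cv2.imwrite("pics/s1.png",cv2.resize(s["img"][230:390,240:420],(720,640))[:600])
E
```

```text
(no output)
```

View pics/s1.png

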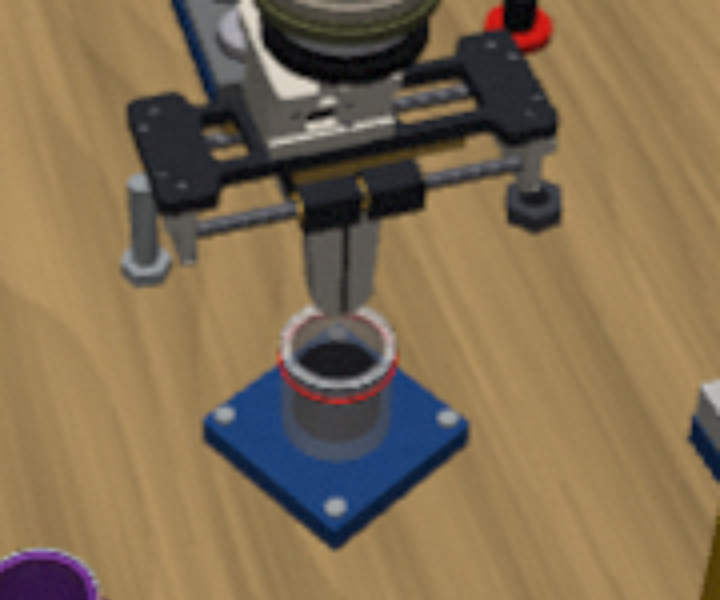

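```bash
python3 - <<'E'
from h import *
p=np.array(r.get_ee_pos()); print(p,r.get_eef_rot())
for n,b in (("side",(270,250,110,100)),("top",(350,210,110,100))):
    s=r.snapshot(n); x,y,w,h=b
    I=cv2.resize(s["img"][y:y+h,x:x+w],None,fx=6,fy=6,interpolation=cv2.INTER_CUBIC)
    for q,col in ((p,(0,255,0)),([.4565,-.1907,.078],(255,0,255))):
        u=proj(s,q)[0]; print(n,u); cv2.circle(I,tuple(int(v) for v in (u-[x,y]+.5)*6),4,col,-1)
    cv2.imwrite(f"pics/p1{n}.png",I)
E
```

```text
[ 0.45664098 -0.19053304  0.06984675] [-1.79988936e+02  2.21349753e-02  2.11470215e-02]
side [323.82182977 316.29511931]
side [323.838253   313.64400588]
top [409.95675364 261.72524085]
top [410.65706062 261.47586705]
```

View pics/p1side.png

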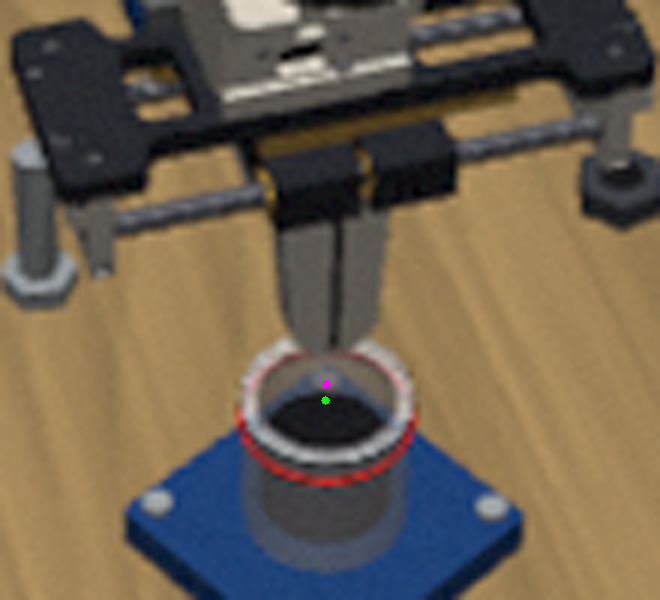

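View pics/p1top.png

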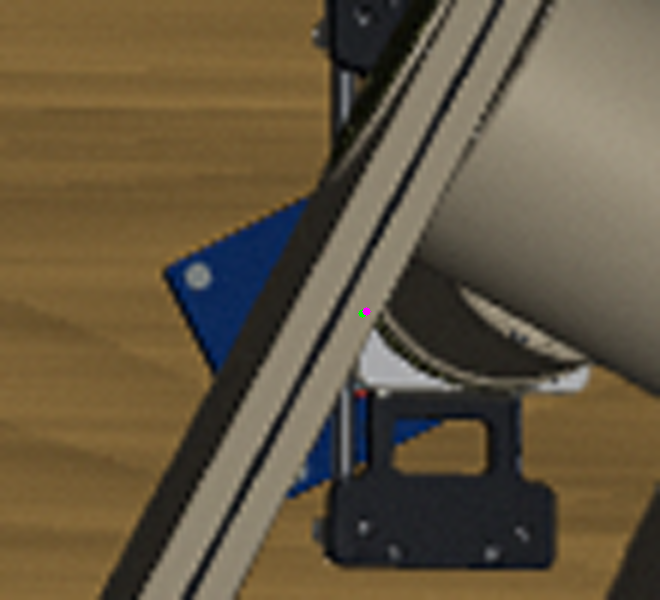

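```bash
python3 - <<'E'
from h import *
t0=r.get_time()
g=r.move_l([.4565,-.1907,.034],feed=.015,guard=4); print(g,r.get_ee_pos(),r.get_force(),r.get_time()-t0)
s=r.snapshot("side");x,y,w,h=270,250,110,100
cv2.imwrite("pics/p2.png",cv2.resize(s["img"][y:y+h,x:x+w],None,fx=6,fy=6,interpolation=cv2.INTER_CUBIC))
E
```

```text
False [ 0.45656698 -0.19072413  0.03408057] [ 0.47832073 -0.17051381  0.13930003] 2.5500000000000007
```

View pics/p2.png

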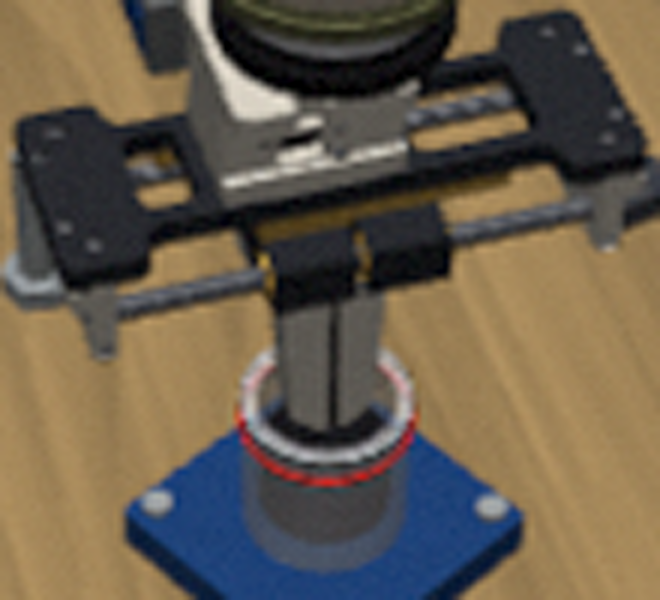

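```bash
python3 - <<'E'
from h import *
t0=r.get_time()
c=np.array([.4565,-.1907]); z=.036
r.move_l([*c,z],feed=.05)
for ax in (1,0):
    e=[]
    for sg in (1,-1):
        p=np.array([*c,z]); p[ax]+=sg*.02
        gg=r.move_l(p,feed=.03,guard=4); e.append(r.get_ee_pos()); print(ax,sg,gg,np.round(e[-1],5),np.round(r.get_force(),1))
    c[ax]=(e[0][ax]+e[1][ax])/2
    r.move_l([*c,z],feed=.08)
print("centre",c, r.get_time()-t0)
r.wait(.1)
g=r.move_l([*c,.01],feed=.015,guard=4); print(g,r.get_ee_pos(),r.get_force(),r.get_time())
E
```

```text
1 1 True [ 0.45634 -0.17931  0.03592] [ 0.1 -3.1  1.8]
1 -1 True [ 0.45526 -0.18238  0.03468] [-1.7  0.8 -0.5]
0 1 True [ 0.45977 -0.18119  0.03566] [-0.  -2.5  2.4]
0 -1 True [ 0.45337 -0.18078  0.03526] [ 0.7 -2.   3.3]
centre [ 0.45657225 -0.18084698] 2.2833000000000006
True [ 0.4566243  -0.18147752  0.03221655] [ 0.3477498  -1.38710455  2.88530782] 15.1
```

```bash
python3 - <<'E'
from h import *
t0=r.get_time()
c=np.array([.4565,-.1907]); z=.036
for ax in (1,0):
    e=[]
    for sg in (1,-1):
        r.move_l([*c,z],feed=.08); r.wait(.1)
        p=np.array([*c,z]); p[ax]+=sg*.02
        gg=r.move_l(p,feed=.03,guard=5); e.append(r.get_ee_pos()); print(ax,sg,gg,np.round(e[-1],5),np.round(r.get_force(),1))
    c[ax]=(e[0][ax]+e[1][ax])/2
r.move_l([*c,z],feed=.08)
print("centre",c, r.get_time()-t0)
r.wait(.1)
g=r.move_l([*c,.01],feed=.015,guard=4); print(g,r.get_ee_pos(),r.get_force(),r.get_time())
E
```

```text
1 1 True [ 0.45627 -0.1793   0.03589] [-0.3 -3.3  1.3]
1 -1 True [ 0.45638 -0.20539  0.03565] [-0.2  3.6  4. ]
0 1 True [ 0.46844 -0.19246  0.03575] [-1.7 -0.5  5.2]
0 -1 True [ 0.44348 -0.19229  0.03622] [1.  0.8 3.2]
centre [ 0.45595722 -0.19234593] 3.8583000000000016
True [ 0.4558647  -0.19231105  0.01980564] [ 0.8199706  -1.05034246  2.60043057] 20.125
```

```bash
python3 - <<'E'
from h import *
t0=r.get_time()
def F(n=5):
    a=[]
    for i in range(n): a.append(r.get_force()); r.wait(.02)
    return np.mean(a,0).round(2)
c=np.array([.4560,-.1920])
print("still",r.get_ee_pos(),F())
r.move_l([*c,.024],feed=.05); r.wait(.1); print("lift",F())
g=r.move_l([*c,.008],feed=.01,guard=5); print(g,r.get_ee_pos(),F())
r.move_l([*c,.07],feed=.12)
q=c+[0,.026]; r.move_l([*q,.07],feed=.1); r.wait(.1); print(F())
g=r.move_l([*q,.04],feed=.015,guard=5); print(g,r.get_ee_pos(),F())
r.move_l([*q,.075],feed=.12)
print(r.get_time())
E
```

```text
still [ 0.4558647  -0.19231105  0.01980564] [ 0.7  -0.49  2.74]
lift [-0.11 -0.24  0.1 ]
True [ 0.45603822 -0.19204862  0.01961055] [-0.01 -0.43  4.81]
[ 0.06  0.05 -0.07]
True [ 0.45598613 -0.16601775  0.04173809] [-0.63  0.41  5.22]
24.8167
```

```bash
python3 - <<'E'
from h import *
p=np.array(r.get_ee_pos()); print(p,r.get_eef_rot(),r.get_opening(),r.get_qpos())
s=r.snapshot("side");x,y,w,h=260,230,120,100
I=cv2.resize(s["img"][y:y+h,x:x+w],None,fx=6,fy=6,interpolation=cv2.INTER_CUBIC)
for dz in (0,.01,.02,.03,.04):
    u=proj(s,p+[0,0,dz])[0]; print(u); cv2.circle(I,tuple(int(v) for v in (u-[x,y]+.5)*6),3,(0,255,0),-1)
cv2.imwrite("pics/p3.png",I)
E
```

```text
[ 0.45638696 -0.16617173  0.07520035] [-1.79679450e+02  7.95847267e-01 -4.91090574e-03] 0.006727425989033319 [-2.60057250e+01 -4.92487204e+00  1.09262899e+02 -6.24871199e-02
  7.65178001e+01 -2.59835656e+01]
[320.16937916 305.95759215]
[320.21856266 302.59304765]
[320.26831331 299.18857169]
[320.3186413 295.7434242]
[320.36955711 292.2568461 ]
```

View pics/p3.png

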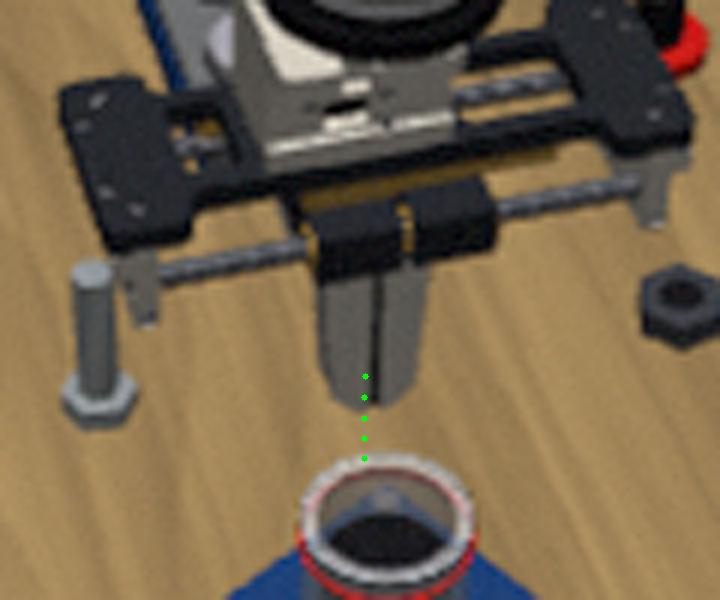

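```bash
python3 - <<'E'
from h import *
q=[.4923,.102]
r.move_to([*q,.045],[180,0,0]); r.wait(.1); print(r.get_time(),r.get_force())
g=r.move_l([*q,.005],feed=.015,guard=5); r.wait(.05); print(g,np.mean([r.get_ee_pos() for _ in range(5)],0),r.get_force(),r.get_time())
r.move_l([*q,.05],feed=.12)
E
```

```text
26.025 [-0.21380604 -0.21535812 -0.38171591]
True [0.49231726 0.10199109 0.0138002 ] [-1.79444328 -0.18923266  5.98521314] 27.9333
```

```bash
cat >> h.py <<'E'
OFF=.0362   # real tip z = reported + OFF
def mv(x,y,z,yaw,feed=.1,guard=None,lin=True):
    if lin: return r.move_l([x,y,z-OFF],[180,0,yaw],feed=feed,guard=guard)
    r.move_to([x,y,z-OFF],[180,0,yaw])
E
python3 - <<'E'
from h import *
r.ungrasp()
x,y=.4923,.0925
mv(x,y,.075,45,lin=False); print(r.get_time())
g=mv(x,y,.0445,45,.06,8); print(g,r.get_ee_pos())
r.close_gripper(8); print("open",r.get_opening(),r.get_force(),r.get_time())
s=r.snapshot("side");cv2.imwrite("pics/g1.png",cv2.resize(s["img"][180:280,240:360],None,fx=6,fy=6,interpolation=cv2.INTER_CUBIC))
E
```

```text
30.6583
False [0.49215308 0.09247042 0.00808812]
open 0.4534879476418265 [-1.03650306 -0.42487438  0.46892246] 32.1667
```

View pics/g1.png

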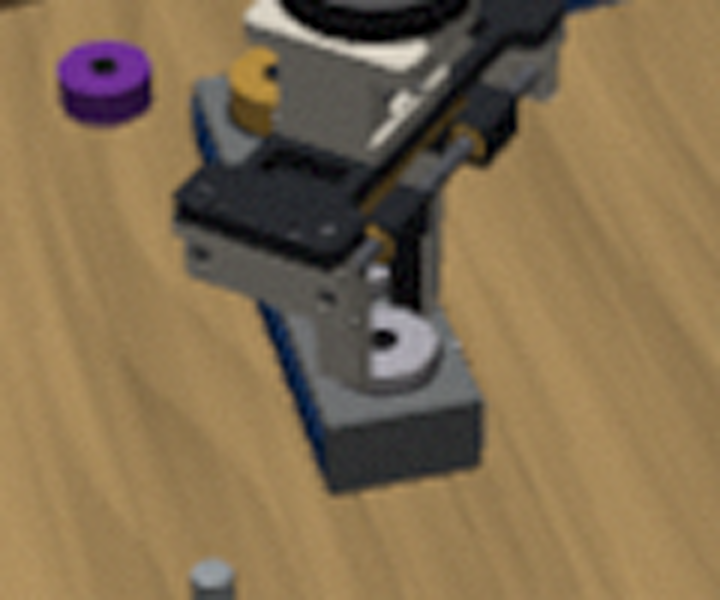

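```bash
python3 - <<'E'
from h import *
x,y=.4923,.0925; t=r.get_time()
def lap(n):
    print(n,round(r.get_time(),2),np.round(r.get_ee_pos(),4),np.round(r.get_force(),1))
r.ungrasp(); lap("open")
mv(x,y,.0445,-45,lin=False); lap("rot")
r.close_gripper(20); lap("cl"); print(r.get_opening())
mv(x,y,.13,-45,.2); lap("up")
mv(.456,-.192,.12,-45,lin=False); lap("over")
g=mv(.456,-.192,.0805,-45,.05,6); lap(g); print(r.get_opening())
s=r.snapshot("side");cv2.imwrite("pics/i1.png",cv2.resize(s["img"][250:350,270:380],None,fx=6,fy=6,interpolation=cv2.INTER_CUBIC))
E
```

```text
open 33.17 [0.4923 0.0925 0.0083] [-0.2  0.2  1. ]
rot 34.57 [0.4923 0.0925 0.0083] [ 0.2 -0.1 -0.6]
cl 35.42 [0.4923 0.0925 0.0083] [-0.4 -0.2  0.1]
0.45385183939710455
up 36.0 [0.492  0.0925 0.0931] [ 0.1 -0.2 -1.1]
over 37.11 [ 0.4559 -0.191   0.0831] [ 0.3  0.1 -1.6]
False 38.05 [ 0.4562 -0.1922  0.0446] [ 0.3  0.3 -0.5]
0.4565823995359036
```

View pics/i1.png

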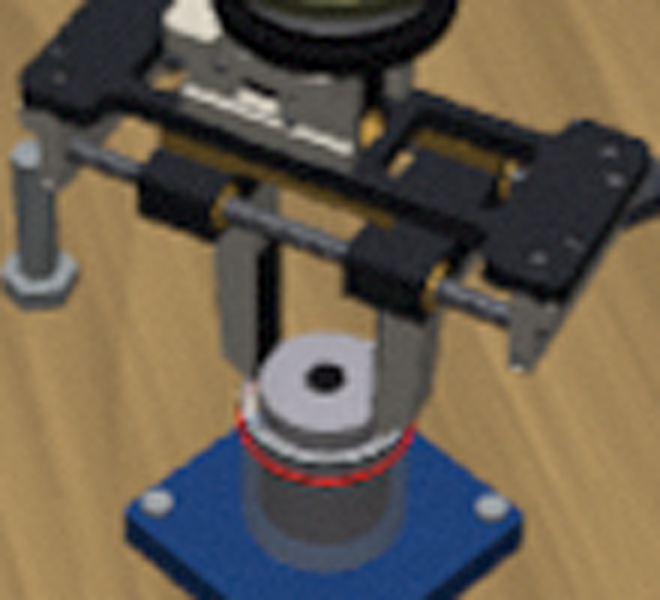

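```bash
python3 - <<'E'
from h import *
def lap(n):
    print(n,round(r.get_time(),2),np.round(r.get_ee_pos(),4)+[0,0,OFF],np.round(r.get_force(),1))
g=mv(.456,-.192,.0788,-45,.03,6); lap(g)
r.ungrasp(); lap("rel")
mv(.456,-.192,.095,-45,.1)
s=r.snapshot("side");cv2.imwrite("pics/i2.png",cv2.resize(s["img"][250:350,270:380],None,fx=6,fy=6,interpolation=cv2.INTER_CUBIC))
E
```

```text
False 38.35 [ 0.456  -0.192   0.0789] [-0.2  0.3 -0.4]
rel 39.31 [ 0.456  -0.192   0.0788] [ 1.1 -0.1  0.2]
```

View pics/i2.png

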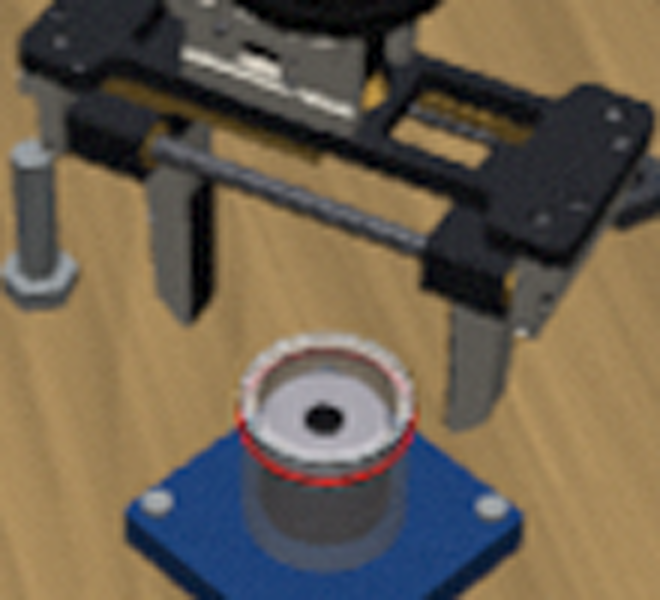

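The first silver disc lies flat in the tube. Next I push the stack down to the stop to confirm how thick the black one is.

```bash
python3 - <<'E'
from h import *
def lap(n):
    print(n,round(r.get_time(),2),np.round(r.get_ee_pos(),4)+[0,0,OFF],np.round(r.get_force(),1))
r.close_gripper(20); lap("cl")
mv(.456,-.192,.068,-45,.12); lap("a")
g=mv(.456,-.192,.049,-45,.02,32); lap(g)
mv(.456,-.192,.095,-45,.15); lap("up")
E
```

```text
cl 41.12 [ 0.456 -0.192  0.095] [-0.2 -0.6  0.2]
a 41.49 [ 0.4554 -0.1916  0.0675] [-0.4  0.1  0.2]
True 42.15 [ 0.4571 -0.1926  0.0579] [-1.8  0.8  8.4]
up 42.56 [ 0.4565 -0.1923  0.0952] [-0.4  0.4 -0.4]
```

```bash
python3 - <<'E'
from h import *
def lap(n):
    print(n,round(r.get_time(),2),np.round(r.get_ee_pos(),4)+[0,0,OFF],np.round(r.get_force(),1))
x,y=.4928,.1524
r.ungrasp()
mv(x,y,.075,-45,lin=False); lap("over")
g=mv(x,y,.0445,-45,.1,8); lap(g)
if g: raise SystemExit
r.close_gripper(8); print(r.get_opening())
r.ungrasp()
mv(x,y,.0445,45,lin=False); lap("rot")
r.close_gripper(20); lap("cl"); print(r.get_opening())
mv(x,y,.13,45,.25)
mv(.456,-.192,.11,45,lin=False); lap("over")
g=mv(.456,-.192,.0788,45,.05,6); lap(g); print(r.get_opening())
s=r.snapshot("side");cv2.imwrite("pics/i3.png",cv2.resize(s["img"][250:350,270:380],None,fx=6,fy=6,interpolation=cv2.INTER_CUBIC))
E
```

```text
over 45.34 [0.4931 0.1515 0.0751] [-0.3 -0.5 -0.3]
False 45.8 [0.4924 0.1517 0.044 ] [0.9 0.7 0.3]
0.45997263798298954
rot 49.0 [0.4928 0.1524 0.0445] [ 0.1  0.5 -0. ]
cl 49.86 [0.4928 0.1524 0.0445] [ 1.1 -0.5  0. ]
0.4517042837738992
over 51.66 [ 0.4561 -0.1911  0.1096] [ 0.1 -0.1 -1.1]
True 52.28 [ 0.4551 -0.1913  0.078 ] [-0.1  0.5  5.7]
0.4551363094617569
```

View pics/i3.png

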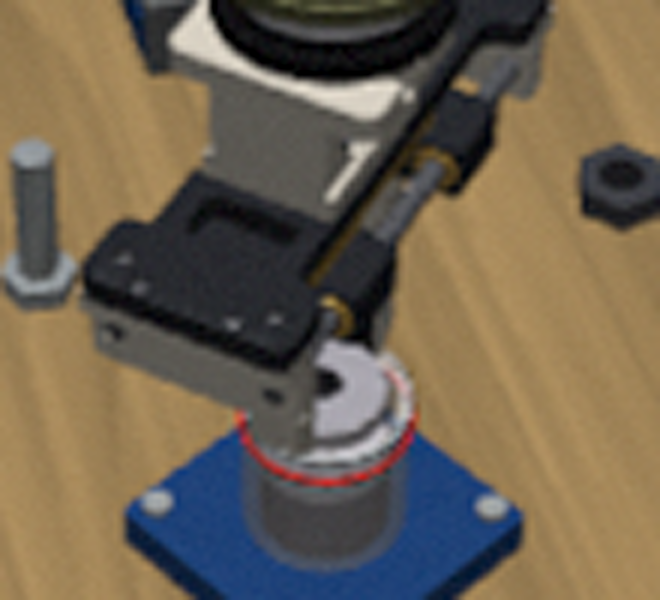

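```bash
python3 - <<'E'
from h import *
r.ungrasp(); 
mv(.456,-.192,.10,45,.15)
s=r.snapshot("side");cv2.imwrite("pics/i4.png",cv2.resize(s["img"][250:350,270:380],None,fx=6,fy=6,interpolation=cv2.INTER_CUBIC)); print(r.get_time())
E
```

```text
53.6417
```

View pics/i4.png

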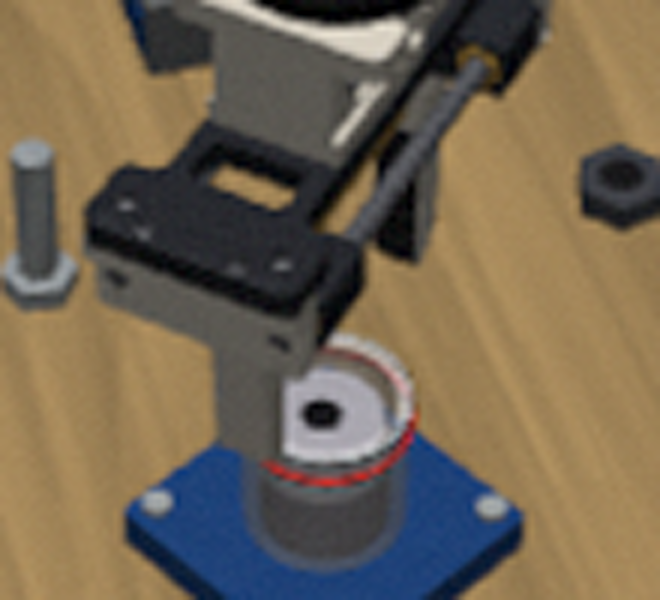

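```bash
python3 - <<'E'
from h import *
def lap(n):
    print(n,round(r.get_time(),2),np.round(r.get_ee_pos(),4)+[0,0,OFF],np.round(r.get_force(),1))
x,y=.6690,.0938
mv(x,y,.075,0,lin=False); lap("over")
g=mv(x,y,.020,0,.12,10); lap(g)
if g: raise SystemExit
r.close_gripper(40); lap("cl"); print(r.get_opening())
mv(x,y,.14,0,.25)
mv(.456,-.192,.125,0,lin=False); lap("over")
g=mv(.456,-.192,.0945,0,.06,6); lap(g); print(r.get_opening())
s=r.snapshot("side");cv2.imwrite("pics/i5.png",cv2.resize(s["img"][250:350,270:380],None,fx=6,fy=6,interpolation=cv2.INTER_CUBIC)); print(r.get_time())
E
```

```text
over 54.98 [0.6686 0.0929 0.0746] [-0.3 -0.5  0.7]
False 55.59 [0.6691 0.0935 0.0202] [ 0.3 -0.8 -0.2]
cl 56.72 [0.669  0.0938 0.02  ] [-0.3 -0.1 -0.6]
0.22494220057689113
over 58.69 [ 0.4567 -0.1915  0.1251] [ 0.9 -0.2 -1.7]
False 59.35 [ 0.4558 -0.1919  0.0943] [ 1.3  0.  -1. ]
0.22717333052853342
59.4
```

View pics/i5.png

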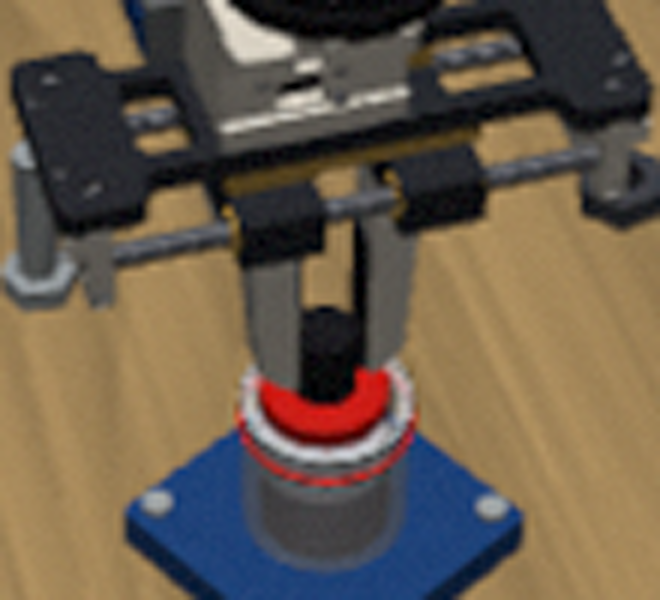

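The plug has entered the tube. Next I press it home.

```bash
python3 - <<'E'
from h import *
def lap(n):
    print(n,round(r.get_time(),2),np.round(r.get_ee_pos(),4)+[0,0,OFF],np.round(r.get_force(),1))
g=mv(.456,-.192,.080,0,.02,30); lap(g)
print(r.get_opening())
s=r.snapshot("side");cv2.imwrite("pics/i6.png",cv2.resize(s["img"][250:350,270:380],None,fx=6,fy=6,interpolation=cv2.INTER_CUBIC)); print(r.get_time())
E
```

```text
True 59.9 [ 0.4569 -0.1926  0.0878] [-2.8  1.5  7.3]
0.22621256078694482
59.95
```

View pics/i6.png

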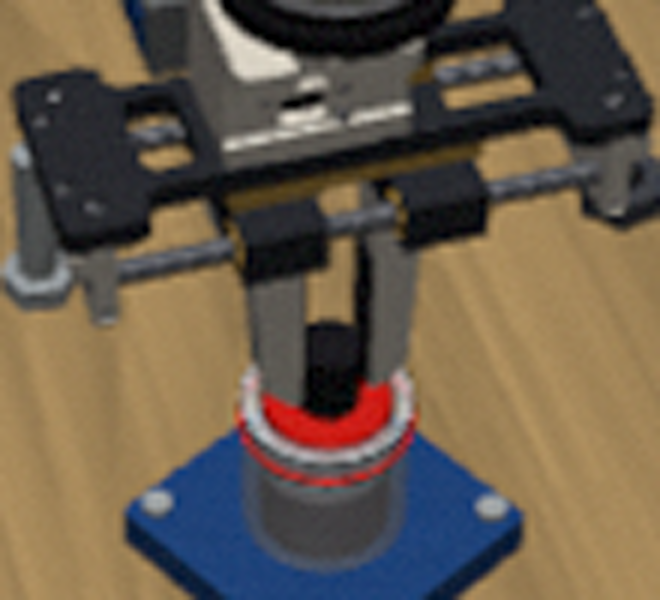

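```bash
python3 - <<'E'
from h import *
def lap(n):
    print(n,round(r.get_time(),2),np.round(r.get_ee_pos(),4)+[0,0,OFF],np.round(r.get_force(),1))
r.ungrasp(); lap("rel")
mv(.456,-.192,.125,0,.15)
s=r.snapshot("side");cv2.imwrite("pics/i7.png",cv2.resize(s["img"][250:350,270:380],None,fx=6,fy=6,interpolation=cv2.INTER_CUBIC)); print(r.get_time())
r.close_gripper(20); lap("cl")
mv(.456,-.192,.109,0,.1)
g=mv(.456,-.192,.098,0,.015,25); lap(g)
mv(.456,-.192,.15,0,.15); lap("up")
s=r.snapshot("side");cv2.imwrite("pics/i8.png",cv2.resize(s["img"][250:350,270:380],None,fx=6,fy=6,interpolation=cv2.INTER_CUBIC)); cv2.imwrite("pics/fullend.png",s["img"]);print(r.get_time())
E
```

```text
rel 61.17 [ 0.4564 -0.1924  0.0869] [ 1.  -0.7 -0.4]
61.6167
cl 63.07 [ 0.456 -0.192  0.125] [-0.2  1.3 -0.2]
True 63.92 [ 0.4578 -0.1929  0.1041] [-2.5  2.   7.6]
up 64.38 [ 0.4562 -0.1921  0.1498] [ 0.9 -0.2 -1.7]
64.4333
```

View pics/i8.png

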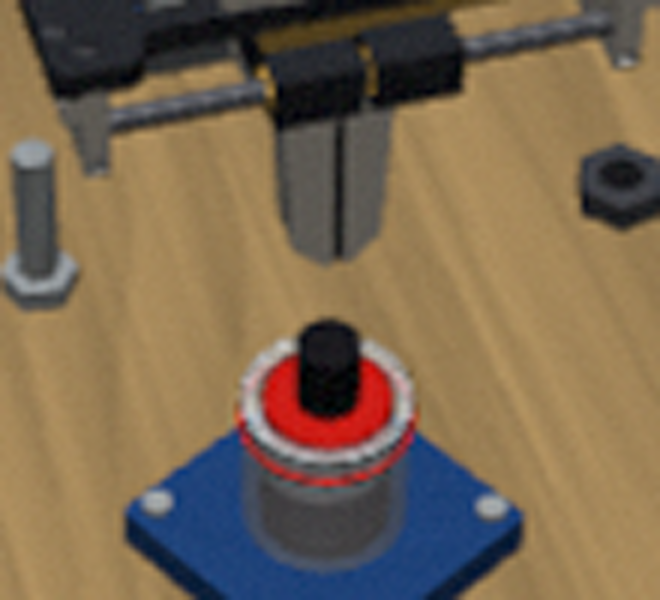

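View pics/fullend.png

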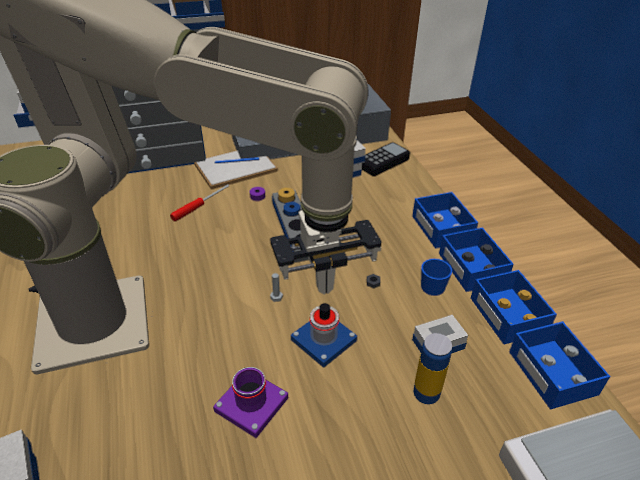

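The plug is flush: contact on the knob came at 104.1 mm, against 104 expected. The other goods have not been touched.

```bash
python3 - <<'E'
from workcell import r
r.sign_off()
E
```

```text
the job is handed in; nothing more can be done
```

The pack is made up, the tube is closed with the red plug, and the job is handed in. The robot's clock stood at about 64 s of the 72 s allowed.

- **Thickness found:** I felt the black spacer's top at about 56 mm. After the first silver disc went in, I pushed the follower down until it stopped at the 30 N guard. The stack then topped out at 57.9 mm, so the black spacer is 20 mm and 20 mm was missing.
- **Discs added:** I used both silver 10 mm discs, silver10_a and silver10_b. The pictures show each lying flat in the tube.
- **Plug:** I pressed it home at about 30 N and released it. I then pressed on the top of the knob, which made contact at 104.1 mm against 104 mm expected for a flush plug. The last picture shows it level with the rim.
- **Other goods:** the bystanders and the purple look-alikes show no movement in the last picture.

**What disagreed:**
- The fingertips really end about 36 mm above the reported TCP. I measured this on the rim and confirmed it on top of a disc, and corrected every height for it.
- The two cameras differed by several mm in y for the tube, so I found its centre by touch.
- My first touch probes gave false readings, and I repeated them.

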